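# Clip the plate, mark it, swing the clip clear

### The job

Mark the metal plate that lies in the jig: swing the spring clip over onto the plate and press it firmly, but without straining it, home against its sprung stop (a push of about 12 N on its post). With the clip holding the plate, push the marking plunger down until its tip bears firmly on the plate (a push of 12 to 20 N on the head), let it come back up, then swing the clip right back clear of the plate, leaving the plate in its nest and the things around undisturbed.

Things in the scene. Friction and masses are not known exactly. Their poses are not given: they have to be found in the camera images.
- jig: Fixed plywood base of a marking jig, 200 x 200 x 12 mm. Origin: centre of its underside; x away from the robot and y left at yaw 0, z up. Metal fences (tops 22 mm above the table) locate the plate. Grey press at the far left: column at (80, 40) mm, bridge along x from there to (3, 40), top 65 mm up. Clip pivot at (-40, -60).
- clip_pivot (a point): Pivot screw of the clip, on its vertical axis, 36 mm above the table; fixed to the jig. Seen from above, the clip turns clockwise onto the plate (it starts off the near edge) and anticlockwise to clear it; 1.3 rad from back stop to sprung stop. It stays where it is left. Turning takes about 2 N at the post, more while the nose climbs the plate's edge.
- clip_post (a point): Top centre of the clip's upright black finger post: round, 12 mm across, from 36 to 72 mm above the table, standing on the rigid steel swing arm 50 mm from the pivot axis (arm 12 mm wide, 30 to 36 mm above the table, ends 68 mm from the axis). The post swings with the arm at constant height.
- clip_nose (a point): Underside of the spring nose, 65 mm from the pivot axis on the line from pivot through post. It hangs 15 mm above the table, 3 mm below the plate's top; its upturned lip rides up the plate's edge when swung, no lifting needed. On the plate: at least 13 mm inside the near edge (jig x above -2 mm). Clear: at least 20 mm outside it (jig x below -35 mm).
- stop_give (a joint): How far the clip's sprung stop is pushed back, rad; 0 when free. The clip meets it when the line pivot to nose points 38 deg anticlockwise of jig +x, give or take 11 deg: set anew each time and not reported, so feel for it. It gives from 4 N at the post (plus 2 to 4 N drag), then 8 N per mm. Firmly home: over 0.007 rad, about 7 to 10 N in all. Strained: over 0.032 rad, about 15 to 20 N.
- plate: Loose plain metal plate, 60 x 100 x 6 mm, about 0.2 kg, flat in the nest, top 18 mm above the table. Origin: centre of its underside, at (15, 10, 12) mm in the jig frame; long side along jig y. Its near edge (the one the clip crosses) is at jig x = -15 mm.
- plunger: Marking plunger: black round head, 28 mm across, 8 mm thick. Origin: centre of the head's top, 91 mm above the table when up, at (15, 40) mm in the jig frame. Slides straight down and springs back by itself. 2 to 3 N until the tip meets the plate after 3 to 9 mm (set anew each time, not reported: feel for it), then 8 N more per mm. The plate is spoiled by over 25 N.
- disc_stack: Bystander: round stack of pale discs, 72 mm across, 41 mm tall. Origin: centre of its underside.
- spool: Bystander: standing thread spool with white thread, 42 x 75 x 62 mm. Origin: centre of its underside.
- tape_roll: Bystander: small roll of masking tape lying flat, 50 mm across, 12 mm tall. Origin: centre of its underside.

How it is judged:
By the outcome, as a careful person would: the job done as asked, in the order asked, and still so for the second after the job is handed in, with the robot touching nothing.
It also fails if it takes over 69 s, if anything falls off the work surface, if the arm or the gripper's body presses on something with over 40 N, if the wrist force passes 120 N, or if a joint passes its speed limit or range.

### The arm

A 6-joint arm with a two-finger parallel gripper is mounted at the origin on a cart in front of the work surface, level with it; the furniture and walls round the work are solid. World frame = base frame: x ahead of the robot, y to its left, z up, the work surface at z = 0. Lengths are in m, angles in degrees, forces in N, time in s.
With the tool pointing down it reaches from about 0.3 to 0.825 m from the base axis. Payload 5.4 kg.
Tool frame: the origin (TCP) lies at the very end of the fingers, on their centre line; the grasp point (between the pads) lies 19 mm behind it; z points along the fingers, y is the direction in which the jaws open and shut (so a half turn about z gives the same grasp; the last joint's range is limited). The gripper opens to 92 mm and grips with 3 to 60 N. Pads are 20 mm wide; open, the fingers measure 128 mm over their backs; the gripper's body (75 mm by 189 mm) begins 69 mm behind the grasp point.
Start: joints at [54.196, 9.076, 91.501, -0, 79.423, -12.038], TCP at [0.232, 0.526, 0.215] pointing down, gripper open.
Joint ranges: [-166.64, 166.64], [-54.1, 131.32], [10.49, 154.53], [-73.88, 253.88], [9.74, 151.15], [-171.62, 171.62]. Speed limits (degrees/s): [147.25, 147.25, 180, 180, 180, 180].

### API

Orientations are given as [roll, pitch, yaw] about the fixed x, y, z axes, in that order (R = Rz(yaw) Ry(pitch) Rx(roll)).
In Python, from plant import * gives the robot as it stands.
- The arm moves only by the shell command python3 -m handwheel 'ROWS' [FORCE]. ROWS is JSON, a list of rows, each an object with "delta_rot": the turn, a rotation vector about the tool's x, y, z in rad, a list of three; "dp": the shift along the tool's x, y, z in mm, a list of three; "gripper": the finger opening in mm, from 0 to 91.9. In form: [{"delta_rot": [ax, ay, az], "dp": [dx, dy, dz], "gripper": gripper}, ...]. A call has 1 to 20 rows; each row is the pose to reach, as a shift and turn from the pose commanded when the call began, along the tool's axes at that moment; what a row does not reach only later rows make up. A row lasts 1/8 s, in which the tool goes at most 62.5 mm and 10.7 degrees, less where a joint would pass 70% of its speed; a pose out of reach is approached as far as the arm can. A call with a gripper value outside its range is refused whole. The fingers move at their own pace and stop on an object; FORCE is the grip in N (left out, the last holds). Time passes only in rows, so rows that repeat a pose let the fingers close. It gives the time, the measured TCP pose, the force and the opening at its end, in the units of the state.
- state(): the state, without advancing time (a new reading comes with each control period).
- snapshot(name): name is "scene" or "side" or "wrist"; returns (picture, depth): 400x640x3 uint8, red, green, blue; 400x640 float32, m along the optical axis (not along the pixel's ray), 0 where there is no reading.
- camera_params(name): a dict with "camera_matrix" (3x3 intrinsics, pixels), "world_from_camera" (4x4, takes a point from camera to world coordinates). Camera axes: x right, y up, looking along -z (the intrinsics and any distortion apply to the point x, -y, -z); pixel columns grow to the right and rows downward; lengths in m; the calibration is good to about 2 mm. A picture is of the moment at which its call begins: read the wrist's pose just before it. camera_params takes no time and is no camera call; for the wrist camera it gives the pose at the moment of the call.
- sign_off(): hands the job in, once; it reports no verdict.
Trained networks look in the newest picture that a camera, given by its name, has taken for a name from the list of things; names that differ only in an ending like _2 or _b are one class to them, and where a whole thing is asked for, a point or a joint stands for the part that bears it (a point fixed in the world has none). Each returns a list of dicts, best first, with "p" (0 to 1); they miss things now and then, are a little off and sometimes report something else, mostly with a low value. They report only what shows in the picture. A call takes as long as a camera call.
- search_frame(thing, camera): "centre" ([column, row] in pixels, amid what is visible of it).
The state is a dict: "clock": time; "qpos": joint angles; "qvel": joint speeds; "effort": joint torques, N m; "tcp_pos": TCP position; "tcp_rot": TCP orientation; "force": force on the tool from outside, world axes, zero at the start; "wrist_torque": the same for the moment, N m; "opening": opening from 0.0 (shut) to 1.0 (fully open).
Only numpy, scipy, OpenCV 4.12 (cv2) and the standard library are available. Lean on these libraries where they do the work, as an engineer would, in place of code of your own. Each camera call takes 0.05 s, during which the arm holds its last target.

## Working session

There is one attempt and no reset: what is moved stays moved. The work goes in short steps, Python scripts to look and compute and a shell command to move; the robot and the scene stay as the last step left them, time stands still between calls to the robot, and variables do not carry over. Pictures are saved under pics/ and viewed, and the job is handed in when it is done.

```bash
mkdir -p pics; ls; cat > h.py <<'E'
from plant import *
import numpy as np, cv2
def snap(n,f):
    im,d=snapshot(n); cv2.imwrite('pics/'+f,im[:,:,::-1]); return im,d
def w(cp,d,u,v,z=None):
    K=np.array(cp["camera_matrix"]);T=np.array(cp["world_from_camera"])
    r=np.array([(u-K[0,2])/K[0,0],-(v-K[1,2])/K[1,1],-1.])
    if z is None: 
        return (T@np.r_[r*d,1])[:3]
    q=T[:3,:3]@r; return T[:3,3]+q*(z-T[2,3])/q[2]
E
python3 - <<'E'
from h import *
np.set_printoptions(precision=4,suppress=True)
print(state())
for n in ("scene","side"):
    im,d=snap(n,n+"0.png"); cp=camera_params(n); print(n,cp)
    for t in ("jig","clip_post","plate","plunger","disc_stack","spool","tape_roll"):
        for r in search_frame(t,n)[:2]:
            u,v=r["centre"]; dd=d[int(v),int(u)]
            print(t,r,dd,w(cp,dd,u,v))
E
```

```text
pics
{'clock': 0.0, 'qpos': array([ 54.1958,   9.1127,  91.5698,  -0.0015,  79.4243, -12.0367]), 'qvel': array([-0.0165,  0.1033, -0.0579, -0.0234, -0.0965,  0.0161]), 'effort': array([  0.0009, -38.5553, -32.2117,   0.0704,   0.0376,  -0.0002]), 'tcp_pos': array([0.2314, 0.5257, 0.2136]), 'tcp_rot': array([-179.8952,   -0.0209,  156.2327]), 'force': array([ 0.4052, -0.1323,  0.619 ]), 'wrist_torque': array([-0.0026, -0.0034, -0.0072]), 'opening': 0.9971912455721782}
scene {'camera_matrix': array([[383.6974,   0.    , 316.1712],
       [  0.    , 383.6974, 210.5677],
       [  0.    ,   0.    ,   1.    ]]), 'world_from_camera': array([[ 0.5714,  0.3993, -0.7169, -0.2014],
       [-0.8205,  0.2644, -0.5067, -0.5072],
       [-0.0128,  0.8779,  0.4788,  0.5253],
       [ 0.    ,  0.    ,  0.    ,  1.    ]])}
jig {'centre': [311.3, 220.4], 'p': 0.71} 0.98899645 [ 0.4903 -0.0024  0.0297]
clip_post {'centre': [307.0, 220.7], 'p': 0.76} 1.0347794 [0.5154 0.0302 0.0062]
clip_post {'centre': [453.5, 248.8], 'p': 0.53} 0.8525415 [ 0.5502 -0.348   0.0387]
plate {'centre': [312.1, 212.9], 'p': 
[... 807 characters left out ...]
 0.3615,  0.6131],
       [ 0.    ,  0.    ,  0.    ,  1.    ]])}
jig {'centre': [300.1, 226.1], 'p': 0.75} 1.4444258 [0.5154 0.0868 0.0151]
clip_post {'centre': [317.9, 211.6], 'p': 0.69} 1.5073469 [0.4848 0.0022 0.0311]
plate {'centre': [294.2, 220.2], 'p': 0.58} 1.4772037 [0.5431 0.0569 0.0176]
plunger {'centre': [291.9, 200.8], 'p': 0.42} 1.4319512 [0.5432 0.0789 0.0881]
disc_stack {'centre': [371.2, 180.5], 'p': 0.52} 0.8518417 [0.2488 0.5443 0.3357]
spool {'centre': [323.2, 173.3], 'p': 0.58} 1.8128175 [ 0.5534 -0.324   0.0444]
tape_roll {'centre': [254.0, 263.3], 'p': 0.7} 1.2505246 [0.5656 0.3196 0.0057]
tape_roll {'centre': [315.7, 210.2], 'p': 0.21} 1.4828637 [0.4859 0.0244 0.0444]
```

```bash
python3 - <<'E'
import cv2
a=cv2.imread('pics/scene0.png')[130:310,210:410]; cv2.imwrite('pics/sc0z.png',cv2.resize(a,None,fx=3.3,fy=3.3,interpolation=2))
a=cv2.imread('pics/side0.png')[150:290,220:400]; cv2.imwrite('pics/si0z.png',cv2.resize(a,None,fx=4,fy=4,interpolation=2))
E
```

```text
(no output)
```

View pics/scene0.png

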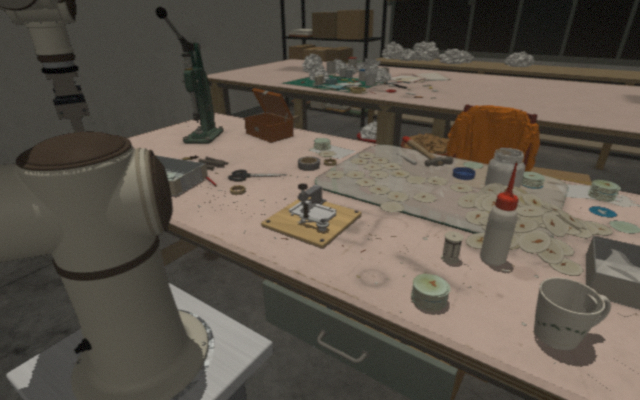

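View pics/sc0z.png

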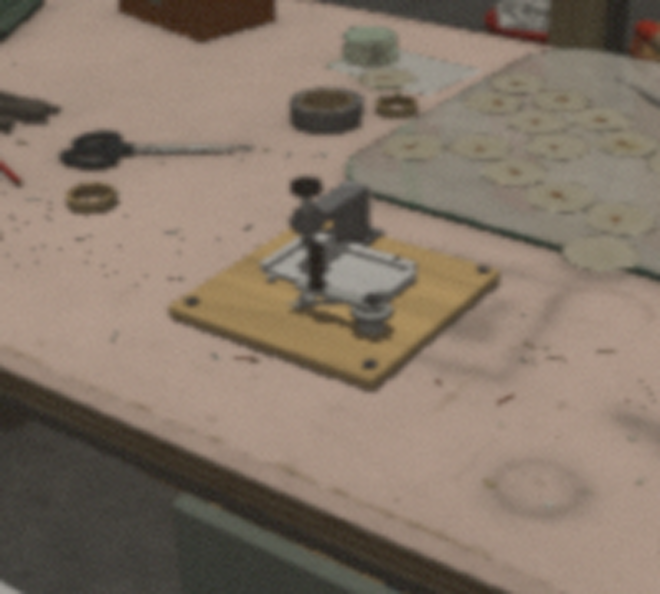

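View pics/si0z.png

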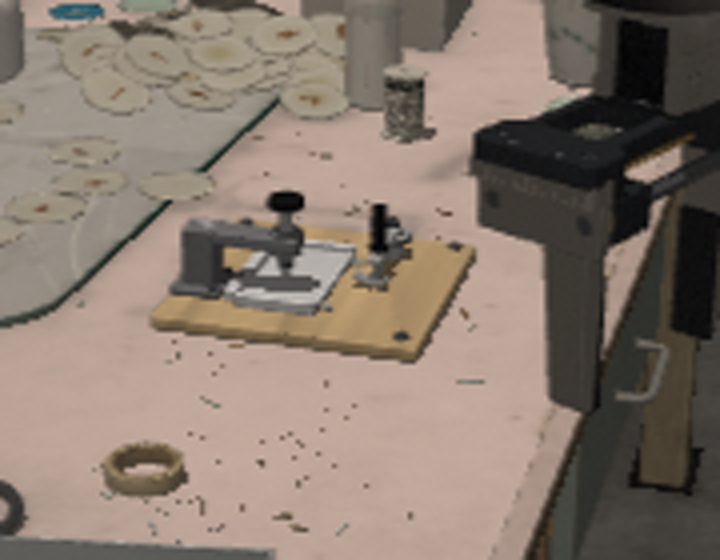

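The scene shows the jig at about (310,220). The clip post is black at about (306,212) and still off the plate, and the plunger head is at about (303,187). The bystanders are well away. Next I'll get a wrist view over the jig.

```bash
cat >> h.py <<'E'
from scipy.spatial.transform import Rotation as Ro
np.set_printoptions(precision=4,suppress=True)
def cmd(target,yang,s=None):
    """dp (mm) and rotvec to reach TCP target with tool y at world angle yang, z down; from measured pose"""
    s=s or state(); R=Ro.from_euler('xyz',s["tcp_rot"],degrees=True).as_matrix()
    a=np.radians(yang); y=np.array([np.cos(a),np.sin(a),0]); z=np.array([0,0,-1.]); x=np.cross(y,z)
    G=np.stack([x,y,z],1)
    print("dp",R.T@(np.array(target)-s["tcp_pos"])*1000,"rot",Ro.from_matrix(R.T@G).as_rotvec(),"tcp",s["tcp_pos"],s["tcp_rot"],"t",s["clock"])
E
python3 - <<'E'
from h import *
cp=camera_params("wrist"); s=state(); R=Ro.from_euler('xyz',s["tcp_rot"],degrees=True).as_matrix()
T=np.array(cp["world_from_camera"]); print(cp["camera_matrix"]); print("cam in tool",R.T@(T[:3,3]-s["tcp_pos"]),R.T@T[:3,:3])
for y in(20,): cmd([0.47,0.02,0.25],y)
E
```

```text
[[276.6297   0.     319.7838]
 [  0.     276.6297 203.1334]
 [  0.       0.       1.    ]]
cam in tool [ 0.0811  0.0007 -0.1706] [[-0.0002  0.9572  0.2895]
 [ 1.     -0.0001  0.0008]
 [ 0.0008  0.2895 -0.9572]]
dp [-422.0537 -367.2901  -35.3725] rot [0.    0.    0.807] tcp [0.2317 0.5262 0.2146] [179.9981   0.0014 156.2354] t 0.8
```

```bash
python3 -m handwheel '[{"delta_rot":[0,0,0.1],"dp":[-45,-40,-35],"gripper":20},{"delta_rot":[0,0,0.2],"dp":[-90,-78,-35],"gripper":20},{"delta_rot":[0,0,0.3],"dp":[-135,-117,-35],"gripper":20},{"delta_rot":[0,0,0.4],"dp":[-180,-156,-35],"gripper":20},{"delta_rot":[0,0,0.5],"dp":[-225,-195,-35],"gripper":20},{"delta_rot":[0,0,0.6],"dp":[-270,-235,-35],"gripper":20},{"delta_rot":[0,0,0.7],"dp":[-315,-275,-35],"gripper":20},{"delta_rot":[0,0,0.807],"dp":[-360,-313,-35],"gripper":20},{"delta_rot":[0,0,0.807],"dp":[-400,-347,-35],"gripper":20},{"delta_rot":[0,0,0.807],"dp":[-422,-367,-35],"gripper":20},{"delta_rot":[0,0,0.807],"dp":[-422,-367,-35],"gripper":20},{"delta_rot":[0,0,0.807],"dp":[-422,-367,-35],"gripper":20},{"delta_rot":[0,0,0.807],"dp":[-422,-367,-35],"gripper":20}]' 20
python3 - <<'E'
from h import *
cp=camera_params("wrist"); im,d=snap("wrist","w1.png"); np.savez("w1.npz",im=im,d=d,T=cp["world_from_camera"],K=cp["camera_matrix"])
for t in ("jig","clip_post","clip_nose","plate","plunger"):
        for r in search_frame(t,"wrist")[:2]:
            u,v=r["centre"]; dd=d[int(v),int(u)]
            print(t,r,dd,w(cp,dd,u,v))
a=im[:,:,::-1]; cv2.imwrite('pics/w1z.png',cv2.resize(a[60:360,160:480],None,fx=2,fy=2,interpolation=2))
E
```

```text
clock: 2.42
tcp_pos: [0.4697, 0.0214, 0.2497]
tcp_rot: [180.0, -0.0, 110.1]
force: [-0.3, 0.6, 0.6]
opening: 0.222
jig {'centre': [354.2, 176.2], 'p': 0.86} 0.41363296 [0.5188 0.0399 0.0127]
clip_post {'centre': [334.1, 195.3], 'p': 0.89} 0.35960183 [0.4925 0.0163 0.0731]
clip_nose {'centre': [329.3, 198.8], 'p': 0.74} 0.3982614 [0.493  0.0005 0.0373]
plate {'centre': [368.3, 188.3], 'p': 0.74} 0.41364932 [0.5445 0.0308 0.0179]
plunger {'centre': [396.8, 174.6], 'p': 0.93} 0.33336598 [0.5516 0.0707 0.0912]
```

View pics/w1.png

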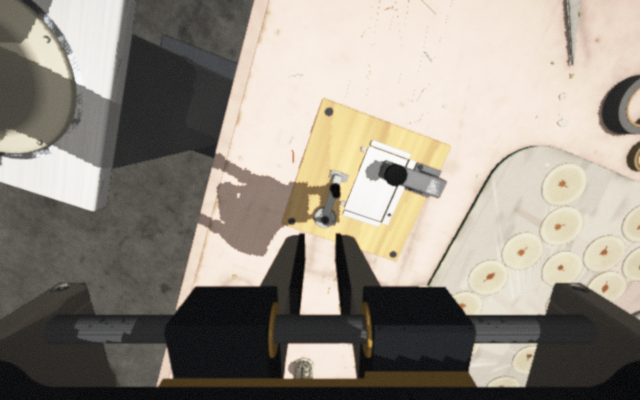

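View pics/w1z.png

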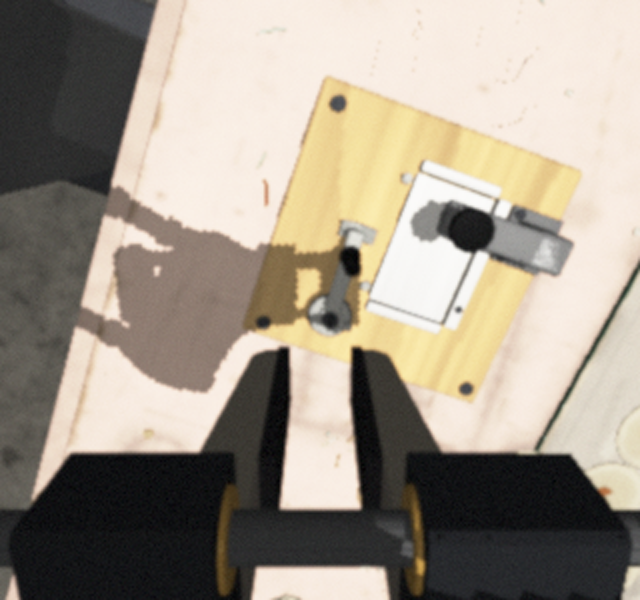

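```bash
python3 - <<'E'
from h import *
f=np.load("w1.npz"); cp=dict(camera_matrix=f["K"],world_from_camera=f["T"]); d=f["d"]
c=[w(cp,0,u,v,.012)[:2] for u,v in((324,98),(450,145),(396.5,261),(283,224))]
n=[(-100,100),(100,100),(100,-100),(-100,-100)]
C=np.array(c); N=np.array(n)/1000.
m=C.mean(0); H=N.T@(C-m); th=np.arctan2(H[0,1]-H[1,0],H[0,0]+H[1,1]); 
R=np.array([[np.cos(th),-np.sin(th)],[np.sin(th),np.cos(th)]])
print("jig",m,np.degrees(th),"res mm",(C-m-N@R.T)*1e3)
for nm,p in (("plunger",(15,40)),("pivot",(-40,-60))): print(nm, m+R@(np.array(p)/1e3))
print("plunger seen",w(cp,0,395.5,174.5,.091)); print("pivot seen",w(cp,0,325,220,.036)); 
for uv in((334.1,195.3),(334,189)): print("post",w(cp,0,*uv,.072))
for v in range(180,206,2): print(v,d[v,326:344:2])
ys,xs=np.where((d>.33)&(d<.375)); k=(abs(xs-334)<20)&(abs(ys-190)<20)
P=np.array([w(cp,d[y,x],x,y) for x,y in zip(xs[k],ys[k])]); P=P[(P[:,2]>.06)];print(len(P),P.mean(0),P.min(0),P.max(0))
ys,xs=np.where((d>.32)&(d<.345)); k=(abs(xs-396)<20)&(abs(ys-175)<20)
P=np.array([w(cp,d[y,x],x,y) for x,y in zip(xs[k],ys[k])]); P=P[(P[:,2]>.085)];print(len(P),P.mean(0),P.min(0),P.max(0))
E
```

```text
jig [0.5376 0.0299] 1.0844700456549847 res mm [[ 2.5922 -0.8745]
 [-3.6985 -1.8055]
 [-1.6904  0.5465]
 [ 2.7967  2.1336]]
plunger [0.5518 0.0702]
pivot [ 0.4987 -0.0308]
plunger seen [0.5501 0.0702 0.091 ]
pivot seen [ 0.4987 -0.0325  0.036 ]
post [0.4926 0.016  0.072 ]
post [0.4895 0.0239 0.072 ]
180 [0.4159 0.4142 0.4153 0.4154 0.3916 0.3917 0.3915 0.3918 0.4079]
182 [0.4159 0.4167 0.4159 0.3944 0.3917 0.3926 0.3924 0.3926 0.4161]
184 [0.4168 0.4164 0.4171 0.3889 0.3908 0.3906 0.3917 0.4183 0.4175]
186 [0.4174 0.4197 0.3905 0.3838 0.3805 0.3801 0.391  0.4172 0.4175]
188 [0.4189 0.4187 0.3906 0.3741 0.3696 0.3691 0.3735 0.4193 0.4188]
190 [0.4214 0.4189 0.3913 0.3679 0.3602 0.3587 0.3607 0.4188 0.4212]
192 [0.4217 0.422  0.3943 0.361  0.3599 0.3599 0.3588 0.4197 0.4209]
194 [0.4203 0.3992 0.3977 0.3612 0.3599 0.3595 0.359  0.3603 0.4208]
196 [0.4228 0.3978 0.3983 0.3609 0.3612 0.3595 0.3612 0.4232 0.4224]
198 [0.4239 0.3992 0.3995 0.3991 0.3625 0.3618 0.4239 0.423  0.4223]
200 [0.4015 0.3986 0.4002 0.3996 0.3995 0.4249 0.4258 0.4243 0.424 ]
202 [0.4005 0.4011 0.3995 0.401  0.4262 0.4245 0.4246 0.422  0.4219]
204 [0.4005 0.4005 0.4007 0.4012 0.4289 0.4259 0.4279 0.4231 0.4218]
80 [0.4935 0.0192 0.0706] [0.4881 0.0124 0.0606] [0.4998 0.024  0.0745]
417 [0.5501 0.0693 0.0912] [0.5372 0.0557 0.0862] [0.5644 0.0825 0.0932]
```

```bash
python3 - <<'E'
from h import *
cmd([0.493,0.0168,0.095],6.6)
E
```

```text
dp [-11.4871  20.3002 154.6646] rot [0.0001 0.     0.2344] tcp [0.47   0.0206 0.2497] [179.9928   0.0032 110.0327] t 2.725
```

```bash
python3 -m handwheel '[{"delta_rot":[0,0,0.12],"dp":[-11.5,20.3,40],"gripper":28},{"delta_rot":[0,0,0.234],"dp":[-11.5,20.3,80],"gripper":28},{"delta_rot":[0,0,0.234],"dp":[-11.5,20.3,120],"gripper":28},{"delta_rot":[0,0,0.234],"dp":[-11.5,20.3,154.5],"gripper":28},{"delta_rot":[0,0,0.234],"dp":[-11.5,20.3,154.5],"gripper":28},{"delta_rot":[0,0,0.234],"dp":[-11.5,20.3,154.5],"gripper":28}]' 20
python3 - <<'E'
from h import *
cp=camera_params("wrist"); im,d=snap("wrist","w2.png"); 
for r in search_frame("clip_post","wrist")[:2]: u,v=r["centre"]; print(r,w(cp,0,u,v,.072))
ys,xs=np.where((d>.15)&(d<.5)); P=np.array([w(cp,d[y,x],x,y) for x,y in zip(xs,ys)])
k=(P[:,2]>.066)&(P[:,2]<.076)&(np.hypot(P[:,0]-.493,P[:,1]-.0168)<.012); print(k.sum(),P[k].mean(0),P[k].min(0),P[k].max(0))
cmd([0.493,0.0168,0.044],6.6)
E
```

```text
clock: 3.48
tcp_pos: [0.4941, 0.0163, 0.0966]
tcp_rot: [179.9, 0.0, 96.6]
force: [-0.5, 0.0, 0.7]
opening: 0.307
{'centre': [320.7, 220.1], 'p': 0.94} [0.4949 0.0261 0.072 ]
209 [0.4941 0.0197 0.0718] [0.4883 0.0131 0.0661] [0.4998 0.0246 0.0738]
dp [ 0.9254 -1.7085 53.1469] rot [ 0.0035  0.0012 -0.0001] tcp [0.4946 0.0161 0.0972] [179.8002   0.0676  96.595 ] t 3.575
```

View pics/w2.png

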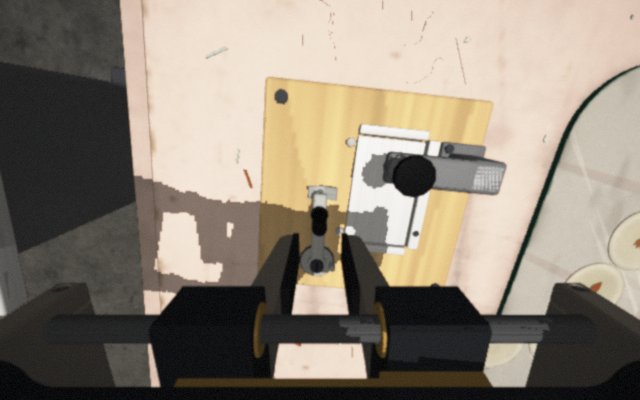

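The post is centred between the fingers, with its top at about (320,216). I'll descend with a small correction.

```bash
python3 -m handwheel '[{"delta_rot":[0,0,0],"dp":[2,1,17],"gripper":28},{"delta_rot":[0,0,0],"dp":[2,1,34],"gripper":28},{"delta_rot":[0,0,0],"dp":[2,1,51],"gripper":28},{"delta_rot":[0,0,0],"dp":[2,1,51],"gripper":28},{"delta_rot":[0,0,0],"dp":[2,1,51],"gripper":15},{"delta_rot":[0,0,0],"dp":[2,1,51],"gripper":15},{"delta_rot":[0,0,0],"dp":[2,1,51],"gripper":15},{"delta_rot":[0,0,0],"dp":[2,1,51],"gripper":15}]' 5
python3 -c "
from h import *
s=state();print(s['tcp_pos'],s['force'],s['opening']*91.9)"
```

```text
clock: 4.58
tcp_pos: [0.4941, 0.0184, 0.0444]
tcp_rot: [180.0, 0.0, 96.6]
force: [-0.3, 0.9, 0.0]
opening: 0.163
[0.4941 0.0184 0.0444] [-0.2743  0.9134  0.0365] 14.993627518942706
```

```bash
python3 -m handwheel '[{"delta_rot":[0,0,0.1],"dp":[-0.2,5,0],"gripper":15},{"delta_rot":[0,0,0.2],"dp":[-1,9.9,0],"gripper":15},{"delta_rot":[0,0,0.3],"dp":[-2.2,14.8,0],"gripper":15},{"delta_rot":[0,0,0.38],"dp":[-3.6,18.5,0],"gripper":15},{"delta_rot":[0,0,0.45],"dp":[-5,21.7,0],"gripper":15},{"delta_rot":[0,0,0.52],"dp":[-6.6,24.8,0],"gripper":15},{"delta_rot":[0,0,0.59],"dp":[-8.5,27.8,0],"gripper":15},{"delta_rot":[0,0,0.66],"dp":[-10.5,30.7,0],"gripper":15},{"delta_rot":[0,0,0.66],"dp":[-10.5,30.7,0],"gripper":15}]'
python3 - <<'E'
from h import *
s=state();a=np.radians(s['tcp_rot'][2]-90);y=np.array([np.cos(a),np.sin(a)])
print(s['tcp_pos'],s['tcp_rot'],s['force'],"along y",s['force'][:2]@y,s['opening']*91.9)
cp=camera_params("wrist"); im,d=snap("wrist","w3.png")
E
```

```text
clock: 5.7
tcp_pos: [0.5242, 0.0117, 0.0435]
tcp_rot: [-179.8, 0.1, 58.8]
force: [-4.3, -0.5, -0.2]
opening: 0.166
[0.5242 0.0117 0.0435] [-179.8396    0.0822   58.8242] [-4.2762 -0.4887 -0.1965] along y -3.405674879813393 15.232251625479611
```

View pics/w3.png

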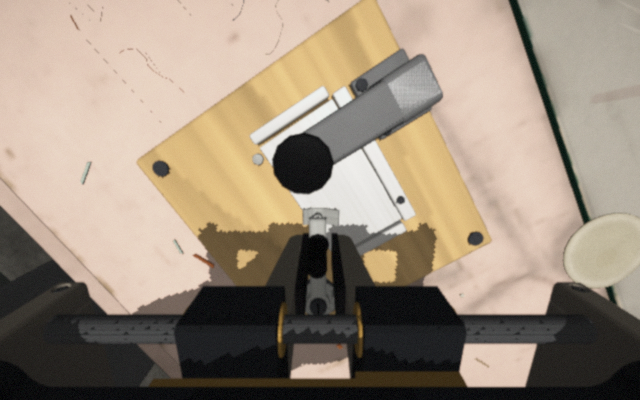

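```bash
cat > chk.py <<'E'
import sys
from h import *
s=state();a=np.radians(s['tcp_rot'][2]-90);y=np.array([np.cos(a),np.sin(a)]);x=np.array([-y[1],y[0]])
f=-(s['force'][:2]@y)
print("Fy %.2f Fx %.2f Fz %.2f"%(f,s['force'][:2]@x,s['force'][2]),"tcp",s['tcp_pos'],"yaw %.1f"%s['tcp_rot'][2],"t %.2f"%s['clock'])
sys.exit(f>float(sys.argv[1]))
E
python3 -m handwheel '[{"delta_rot":[0,0,0.05],"dp":[-0.1,2.5,0],"gripper":15},{"delta_rot":[0,0,0.1],"dp":[-0.2,5,0],"gripper":15},{"delta_rot":[0,0,0.1],"dp":[-0.2,5,0],"gripper":15}]' >/dev/null; python3 chk.py 6 || exit
python3 -m handwheel '[{"delta_rot":[0,0,0.02],"dp":[0,1,0],"gripper":15},{"delta_rot":[0,0,0.02],"dp":[0,1,0],"gripper":15}]' >/dev/null; python3 chk.py 6 || exit
python3 -m handwheel '[{"delta_rot":[0,0,0.02],"dp":[0,1,0],"gripper":15},{"delta_rot":[0,0,0.02],"dp":[0,1,0],"gripper":15}]' >/dev/null; python3 chk.py 6 || exit
python3 -m handwheel '[{"delta_rot":[0,0,0.02],"dp":[0,1,0],"gripper":15},{"delta_rot":[0,0,0.02],"dp":[0,1,0],"gripper":15}]' >/dev/null; python3 chk.py 6 || exit
python3 -m handwheel '[{"delta_rot":[0,0,0.02],"dp":[-0.1,1,0],"gripper":15},{"delta_rot":[0,0,0.02],"dp":[-0.1,1,0],"gripper":15}]' >/dev/null; python3 chk.py 6 || exit
```

```text
Fy 2.89 Fx -1.23 Fz -2.10 tcp [0.5289 0.0091 0.0436] yaw 53.1 t 6.12False
```

```bash
sed -i 's/sys.exit(f>float(sys.argv\[1\]))/sys.exit(int(f>float(sys.argv[1])))/' chk.py
python3 -m handwheel '[{"delta_rot":[0,0,0.02],"dp":[0,1,0],"gripper":15},{"delta_rot":[0,0,0.02],"dp":[0,1,0],"gripper":15}]' >/dev/null; python3 chk.py 6 || exit
python3 -m handwheel '[{"delta_rot":[0,0,0.02],"dp":[0,1,0],"gripper":15},{"delta_rot":[0,0,0.02],"dp":[0,1,0],"gripper":15}]' >/dev/null; python3 chk.py 6 || exit
python3 -m handwheel '[{"delta_rot":[0,0,0.02],"dp":[0,1,0],"gripper":15},{"delta_rot":[0,0,0.02],"dp":[0,1,0],"gripper":15}]' >/dev/null; python3 chk.py 6 || exit
python3 -m handwheel '[{"delta_rot":[0,0,0.02],"dp":[-0.1,1,0],"gripper":15},{"delta_rot":[0,0,0.02],"dp":[-0.1,1,0],"gripper":15}]' >/dev/null; python3 chk.py 6 || exit
python3 -m handwheel '[{"delta_rot":[0,0,0.02],"dp":[0,1,0],"gripper":15},{"delta_rot":[0,0,0.02],"dp":[0,1,0],"gripper":15}]' >/dev/null; python3 chk.py 6 || exit
python3 -m handwheel '[{"delta_rot":[0,0,0.02],"dp":[0,1,0],"gripper":15},{"delta_rot":[0,0,0.02],"dp":[0,1,0],"gripper":15}]' >/dev/null; python3 chk.py 6 || exit
python3 -m handwheel '[{"delta_rot":[0,0,0.02],"dp":[0,1,0],"gripper":15},{"delta_rot":[0,0,0.02],"dp":[0,1,0],"gripper":15}]' >/dev/null; python3 chk.py 6 || exit
python3 -m handwheel '[{"delta_rot":[0,0,0.02],"dp":[-0.1,1,0],"gripper":15},{"delta_rot":[0,0,0.02],"dp":[-0.1,1,0],"gripper":15}]' >/dev/null; python3 chk.py 6 || exit
```

```text
Fy 3.28 Fx -1.66 Fz -0.77 tcp [0.5302 0.0084 0.0439] yaw 51.9 t 6.38
Fy 3.50 Fx -2.75 Fz -1.51 tcp [0.5313 0.0077 0.044 ] yaw 50.7 t 6.62
Fy 2.74 Fx -2.57 Fz -1.58 tcp [0.5321 0.007  0.0441] yaw 49.6 t 6.88
Fy 2.93 Fx -2.20 Fz -2.51 tcp [0.5329 0.0062 0.0441] yaw 48.4 t 7.12
Fy 2.34 Fx -0.40 Fz -1.69 tcp [0.5336 0.0055 0.0442] yaw 47.3 t 7.38
Fy 2.86 Fx -0.78 Fz -1.64 tcp [0.5343 0.0048 0.0441] yaw 46.1 t 7.62
Fy 2.86 Fx -2.14 Fz -1.48 tcp [0.535  0.0041 0.0441] yaw 45.0 t 7.88
Fy 3.09 Fx -2.19 Fz -0.87 tcp [0.5357 0.0034 0.0441] yaw 43.9 t 8.12
```

```bash
python3 -m handwheel '[{"delta_rot":[0,0,0.02],"dp":[0,1,0],"gripper":15},{"delta_rot":[0,0,0.02],"dp":[0,1,0],"gripper":15}]' >/dev/null; python3 chk.py 5 || exit
python3 -m handwheel '[{"delta_rot":[0,0,0.02],"dp":[0,1,0],"gripper":15},{"delta_rot":[0,0,0.02],"dp":[0,1,0],"gripper":15}]' >/dev/null; python3 chk.py 5 || exit
python3 -m handwheel '[{"delta_rot":[0,0,0.02],"dp":[0,1,0],"gripper":15},{"delta_rot":[0,0,0.02],"dp":[0,1,0],"gripper":15}]' >/dev/null; python3 chk.py 5 || exit
python3 -m handwheel '[{"delta_rot":[0,0,0.02],"dp":[-0.1,1,0],"gripper":15},{"delta_rot":[0,0,0.02],"dp":[-0.1,1,0],"gripper":15}]' >/dev/null; python3 chk.py 5 || exit
python3 -m handwheel '[{"delta_rot":[0,0,0.02],"dp":[0,1,0],"gripper":15},{"delta_rot":[0,0,0.02],"dp":[0,1,0],"gripper":15}]' >/dev/null; python3 chk.py 5 || exit
python3 -m handwheel '[{"delta_rot":[0,0,0.02],"dp":[0,1,0],"gripper":15},{"delta_rot":[0,0,0.02],"dp":[0,1,0],"gripper":15}]' >/dev/null; python3 chk.py 5 || exit
python3 -m handwheel '[{"delta_rot":[0,0,0.02],"dp":[0,1,0],"gripper":15},{"delta_rot":[0,0,0.02],"dp":[0,1,0],"gripper":15}]' >/dev/null; python3 chk.py 5 || exit
python3 -m handwheel '[{"delta_rot":[0,0,0.02],"dp":[-0.1,1,0],"gripper":15},{"delta_rot":[0,0,0.02],"dp":[-0.1,1,0],"gripper":15}]' >/dev/null; python3 chk.py 5 || exit
python3 -m handwheel '[{"delta_rot":[0,0,0.02],"dp":[0,1,0],"gripper":15},{"delta_rot":[0,0,0.02],"dp":[0,1,0],"gripper":15}]' >/dev/null; python3 chk.py 5 || exit
python3 -m handwheel '[{"delta_rot":[0,0,0.02],"dp":[0,1,0],"gripper":15},{"delta_rot":[0,0,0.02],"dp":[0,1,0],"gripper":15}]' >/dev/null; python3 chk.py 5 || exit
python3 -m handwheel '[{"delta_rot":[0,0,0.02],"dp":[0,1,0],"gripper":15},{"delta_rot":[0,0,0.02],"dp":[0,1,0],"gripper":15}]' >/dev/null; python3 chk.py 5 || exit
python3 -m handwheel '[{"delta_rot":[0,0,0.02],"dp":[-0.1,1,0],"gripper":15},{"delta_rot":[0,0,0.02],"dp":[-0.1,1,0],"gripper":15}]' >/dev/null; python3 chk.py 5 || exit
```

```text
Fy 3.05 Fx -2.50 Fz -1.81 tcp [0.5363 0.0027 0.0441] yaw 42.7 t 8.38
Fy 2.56 Fx -2.80 Fz -0.54 tcp [0.537  0.0019 0.0441] yaw 41.6 t 8.62
Fy 3.32 Fx -2.30 Fz -0.54 tcp [0.5377 0.0012 0.0441] yaw 40.4 t 8.88
Fy 2.99 Fx -2.22 Fz -1.39 tcp [0.5383 0.0004 0.0441] yaw 39.3 t 9.12
Fy 3.33 Fx -1.50 Fz -0.79 tcp [ 0.5389 -0.0004  0.0441] yaw 38.1 t 9.38
Fy 3.31 Fx -1.82 Fz -0.69 tcp [ 0.5395 -0.0012  0.0441] yaw 37.0 t 9.62
Fy 3.02 Fx -1.60 Fz -1.16 tcp [ 0.5401 -0.002   0.0441] yaw 35.8 t 9.88
Fy 3.18 Fx -1.73 Fz -0.19 tcp [ 0.5407 -0.0029  0.0442] yaw 34.7 t 10.12
Fy 2.94 Fx -3.07 Fz -0.16 tcp [ 0.5412 -0.0037  0.0441] yaw 33.5 t 10.38
Fy 2.88 Fx -1.48 Fz -1.29 tcp [ 0.5417 -0.0045  0.0441] yaw 32.4 t 10.62
Fy 4.35 Fx -2.17 Fz -0.08 tcp [ 0.542 -0.005  0.044] yaw 31.2 t 10.88
Fy 6.00 Fx -1.90 Fz 0.52 tcp [ 0.5421 -0.0054  0.0439] yaw 30.1 t 11.12
```

```bash
python3 -m handwheel '[{"delta_rot":[0,0,0],"dp":[0,0.7,0],"gripper":15},{"delta_rot":[0,0,0],"dp":[0,0.7,0],"gripper":15},{"delta_rot":[0,0,0],"dp":[0,0.7,0],"gripper":15}]' >/dev/null; python3 chk.py 10 || exit
python3 -m handwheel '[{"delta_rot":[0,0,0],"dp":[0,0.7,0],"gripper":15},{"delta_rot":[0,0,0],"dp":[0,0.7,0],"gripper":15},{"delta_rot":[0,0,0],"dp":[0,0.7,0],"gripper":15}]' >/dev/null; python3 chk.py 10 || exit
python3 -m handwheel '[{"delta_rot":[0,0,0],"dp":[0,0.7,0],"gripper":15},{"delta_rot":[0,0,0],"dp":[0,0.7,0],"gripper":15},{"delta_rot":[0,0,0],"dp":[0,0.7,0],"gripper":15}]' >/dev/null; python3 chk.py 10 || exit
python3 -m handwheel '[{"delta_rot":[0,0,0],"dp":[0,0.7,0],"gripper":15},{"delta_rot":[0,0,0],"dp":[0,0.7,0],"gripper":15},{"delta_rot":[0,0,0],"dp":[0,0.7,0],"gripper":15}]' >/dev/null; python3 chk.py 10
```

```text
Fy 7.98 Fx -1.61 Fz 0.94 tcp [ 0.5422 -0.0056  0.0439] yaw 30.1 t 11.50
Fy 9.73 Fx -1.41 Fz 3.04 tcp [ 0.5424 -0.0058  0.0439] yaw 30.1 t 11.88
Fy 10.47 Fx 0.02 Fz 2.18 tcp [ 0.5426 -0.0062  0.0438] yaw 30.1 t 12.25
```

```bash
python3 -m handwheel '[{"delta_rot":[0,0,0],"dp":[0,0.4,0],"gripper":15},{"delta_rot":[0,0,0],"dp":[0,0.4,0],"gripper":15},{"delta_rot":[0,0,0],"dp":[0,0.4,0],"gripper":15}]' >/dev/null; python3 chk.py 11 || exit
python3 -m handwheel '[{"delta_rot":[0,0,0],"dp":[0,0.3,0],"gripper":15},{"delta_rot":[0,0,0],"dp":[0,0.3,0],"gripper":15},{"delta_rot":[0,0,0],"dp":[0,0.3,0],"gripper":15}]' >/dev/null; python3 chk.py 11 || exit
```

```text
Fy 10.15 Fx -0.87 Fz 1.55 tcp [ 0.5428 -0.0065  0.0438] yaw 30.1 t 12.62
Fy 9.80 Fx -0.73 Fz 2.59 tcp [ 0.5429 -0.0068  0.0438] yaw 30.1 t 13.00
```

```bash
python3 -c "
from h import *
for i in range(3):
  s=state();print(s['opening']*91.9,s['force'])
snap('wrist','w4.png')
s=state();print(s['opening']*91.9,s['force'])"
```

```text
16.94406598444957 [-5.5418  8.1097  2.5937]
16.94406598444957 [-5.5418  8.1097  2.5937]
16.94406598444957 [-5.5418  8.1097  2.5937]
17.060632625573717 [-6.6433  8.5789  2.1158]
```

View pics/w4.png

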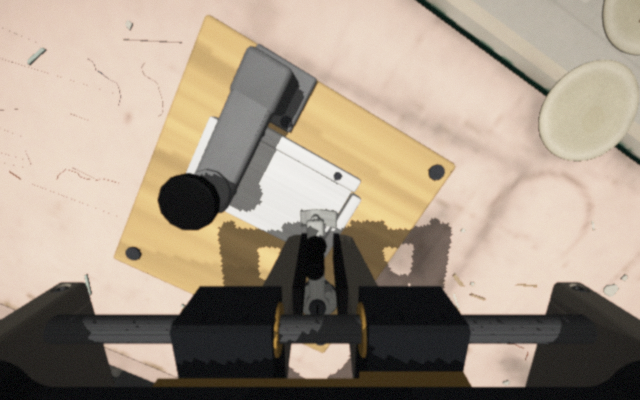

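The fingers are yielding at the 5 N grip setting (opening 17 mm, commanded 15 mm). I'll back off, stiffen the grip and press again.

```bash
python3 -m handwheel '[{"delta_rot":[0,0,0],"dp":[0,-2,0],"gripper":15},{"delta_rot":[0,0,0],"dp":[0,-3,0],"gripper":15},{"delta_rot":[0,0,0],"dp":[0,-3,0],"gripper":15},{"delta_rot":[0,0,0],"dp":[0,-3,0],"gripper":15}]' 50 ; python3 chk.py 10.5
python3 -m handwheel '[{"delta_rot":[0,0,0],"dp":[0,0.5,0],"gripper":15},{"delta_rot":[0,0,0],"dp":[0,0.5,0],"gripper":15}]' >/dev/null; python3 chk.py 8 || exit
python3 -m handwheel '[{"delta_rot":[0,0,0],"dp":[0,0.5,0],"gripper":15},{"delta_rot":[0,0,0],"dp":[0,0.5,0],"gripper":15}]' >/dev/null; python3 chk.py 8 || exit
python3 -m handwheel '[{"delta_rot":[0,0,0],"dp":[0,0.5,0],"gripper":15},{"delta_rot":[0,0,0],"dp":[0,0.5,0],"gripper":15}]' >/dev/null; python3 chk.py 8 || exit
python3 -m handwheel '[{"delta_rot":[0,0,0],"dp":[0,0.5,0],"gripper":15},{"delta_rot":[0,0,0],"dp":[0,0.5,0],"gripper":15}]' >/dev/null; python3 chk.py 8 || exit
python3 -m handwheel '[{"delta_rot":[0,0,0],"dp":[0,0.5,0],"gripper":15},{"delta_rot":[0,0,0],"dp":[0,0.5,0],"gripper":15}]' >/dev/null; python3 chk.py 8 || exit
python3 -m handwheel '[{"delta_rot":[0,0,0],"dp":[0,0.5,0],"gripper":15},{"delta_rot":[0,0,0],"dp":[0,0.5,0],"gripper":15}]' >/dev/null; python3 chk.py 8 || exit
```

```text
clock: 13.55
tcp_pos: [0.5422, -0.0055, 0.044]
tcp_rot: [-179.9, 0.0, 30.1]
force: [-4.9, 3.1, -0.2]
opening: 0.163
Fy 5.18 Fx -2.67 Fz -0.21 tcp [ 0.5422 -0.0055  0.044 ] yaw 30.1 t 13.55
Fy 7.12 Fx -1.43 Fz 0.25 tcp [ 0.5423 -0.0056  0.044 ] yaw 30.1 t 13.80
Fy 7.76 Fx -0.73 Fz 1.54 tcp [ 0.5423 -0.0057  0.0439] yaw 30.1 t 14.05
Fy 9.02 Fx -1.43 Fz 1.72 tcp [ 0.5424 -0.0058  0.0439] yaw 30.1 t 14.30
```

```bash
python3 -m handwheel '[{"delta_rot":[0,0,0],"dp":[0,0.5,0],"gripper":15},{"delta_rot":[0,0,0],"dp":[0,0.5,0],"gripper":15},{"delta_rot":[0,0,0],"dp":[0,0.5,0],"gripper":15}]' >/dev/null; python3 chk.py 11.2 || exit
python3 -m handwheel '[{"delta_rot":[0,0,0],"dp":[0,0.5,0],"gripper":15},{"delta_rot":[0,0,0],"dp":[0,0.5,0],"gripper":15},{"delta_rot":[0,0,0],"dp":[0,0.5,0],"gripper":15}]' >/dev/null; python3 chk.py 11.2 || exit
python3 -m handwheel '[{"delta_rot":[0,0,0],"dp":[0,0.4,0],"gripper":15},{"delta_rot":[0,0,0],"dp":[0,0.4,0],"gripper":15},{"delta_rot":[0,0,0],"dp":[0,0.4,0],"gripper":15}]' >/dev/null; python3 chk.py 11.2 || exit
python3 -m handwheel '[{"delta_rot":[0,0,0],"dp":[0,0.3,0],"gripper":15},{"delta_rot":[0,0,0],"dp":[0,0.3,0],"gripper":15},{"delta_rot":[0,0,0],"dp":[0,0.3,0],"gripper":15}]' >/dev/null; python3 chk.py 11.2 || exit
```

```text
Fy 9.41 Fx -2.08 Fz 1.90 tcp [ 0.5424 -0.0059  0.0438] yaw 30.1 t 14.68
Fy 9.81 Fx -2.00 Fz 3.03 tcp [ 0.5426 -0.0061  0.0438] yaw 30.1 t 15.05
Fy 10.89 Fx -0.95 Fz 3.33 tcp [ 0.5426 -0.0062  0.0438] yaw 30.1 t 15.43
Fy 12.89 Fx -0.21 Fz 4.09 tcp [ 0.5427 -0.0062  0.0437] yaw 30.1 t 15.80
```

```bash
python3 -m handwheel '[{"delta_rot":[0,0,0],"dp":[0,-2,0],"gripper":15},{"delta_rot":[0,0,0],"dp":[0,-4,0],"gripper":17},{"delta_rot":[0,0,0],"dp":[0,-5,0],"gripper":30},{"delta_rot":[0,0,0],"dp":[0,-5,0],"gripper":30},{"delta_rot":[0,0,0],"dp":[0,-5,0],"gripper":30},{"delta_rot":[0,0,0],"dp":[0,-5,0],"gripper":30}]'; python3 chk.py 99
python3 - <<'E'
from h import *
cp=camera_params("wrist"); im,d=snap("wrist","w5.png")
E
```

```text
clock: 16.55
tcp_pos: [0.5419, -0.0047, 0.0442]
tcp_rot: [180.0, -0.0, 30.1]
force: [1.0, -0.3, 0.2]
opening: 0.325
Fy -0.80 Fx 0.70 Fz 0.22 tcp [ 0.5419 -0.0047  0.0442] yaw 30.1 t 16.55
```

View pics/w5.png

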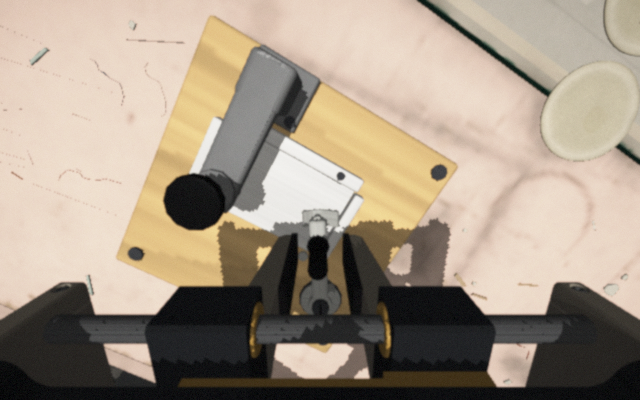

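```bash
python3 -m handwheel '[{"delta_rot":[0,0,0],"dp":[0,0,-20],"gripper":30},{"delta_rot":[0,0,0],"dp":[0,0,-45],"gripper":30},{"delta_rot":[0,0,0],"dp":[0,0,-70],"gripper":30},{"delta_rot":[0,0,0],"dp":[0,0,-76],"gripper":10},{"delta_rot":[0,0,0],"dp":[0,0,-76],"gripper":0},{"delta_rot":[0,0,0],"dp":[0,0,-76],"gripper":0}]'; python3 - <<'E'
from h import *
cmd([0.5502,0.0698,0.12],-60)
cp=camera_params("wrist"); im,d=snap("wrist","w6.png")
for r in search_frame("plunger","wrist")[:1]: u,v=r["centre"]; print(r,w(cp,0,u,v,.091))
ys,xs=np.where((d>.15)&(d<.5)); P=np.array([w(cp,d[y,x],x,y) for x,y in zip(xs,ys)])
k=(P[:,2]>.087)&(P[:,2]<.096)&(np.hypot(P[:,0]-.55,P[:,1]-.07)<.02); print(k.sum(),P[k].mean(0),P[k].min(0),P[k].max(0))
k=(P[:,2]>.066)&(P[:,2]<.076)&(np.hypot(P[:,0]-.543,P[:,1]+.0065)<.014); print(k.sum(),P[k].mean(0),P[k].min(0),P[k].max(0))
E
```

```text
clock: 17.35
tcp_pos: [0.5408, -0.0043, 0.1187]
tcp_rot: [-179.9, 0.1, 30.1]
force: [-1.1, 0.9, 0.4]
opening: 0.028
dp [ 45.3638 -59.3813  -1.2518] rot [-0.0015  0.0017  0.0022] tcp [ 0.5408 -0.0043  0.1187] [-179.912     0.0982   30.1236] t 17.35
{'centre': [240.7, 174.0], 'p': 0.78} [0.5514 0.0677 0.091 ]
1132 [0.552  0.0692 0.0914] [0.5379 0.0557 0.087 ] [0.5651 0.0832 0.0936]
170 [ 0.5407 -0.0041  0.0718] [ 0.5345 -0.0103  0.0663] [0.5458 0.0014 0.0745]
```

View pics/w6.png

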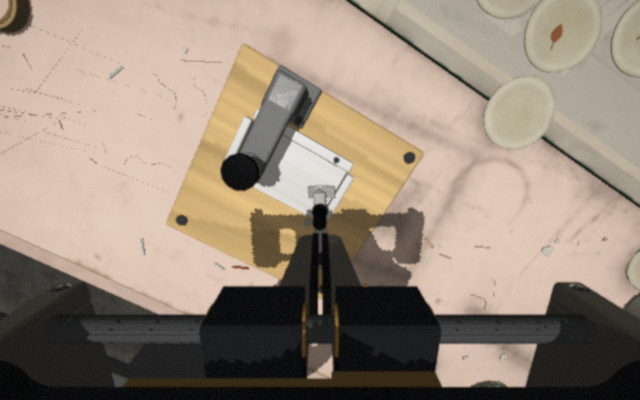

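```bash
python3 -m handwheel '[{"delta_rot":[0,0,0],"dp":[15,-19,-3],"gripper":0},{"delta_rot":[0,0,0],"dp":[30,-38,-3],"gripper":0},{"delta_rot":[0,0,0],"dp":[46,-58.5,-1],"gripper":0},{"delta_rot":[0,0,0],"dp":[46,-58.5,10],"gripper":0},{"delta_rot":[0,0,0],"dp":[46,-58.5,20],"gripper":0},{"delta_rot":[0,0,0],"dp":[46,-58.5,25],"gripper":0},{"delta_rot":[0,0,0],"dp":[46,-58.5,25],"gripper":0},{"delta_rot":[0,0,0],"dp":[46,-58.5,25],"gripper":0}]' 30; python3 chk.py 99; python3 - <<'E'
from h import *
snap("wrist","w7.png"); cmd([0.5513,0.0694,0.092],-60)
im,d=snap("side","s7.png"); cv2.imwrite('pics/s7z.png',cv2.resize(im[150:270,230:390,::-1],None,fx=4,fy=4,interpolation=2))
E
```

```text
clock: 18.45
tcp_pos: [0.5524, 0.0688, 0.0954]
tcp_rot: [180.0, -0.0, 30.1]
force: [0.2, -0.3, 0.7]
opening: 0.003
Fy -0.36 Fx 0.01 Fz 0.71 tcp [0.5524 0.0688 0.0954] yaw 30.1 t 18.45
dp [-0.7328 -1.0093  3.5374] rot [ 0.0005 -0.0007  0.0018] tcp [0.5524 0.0689 0.0955] [179.9704  -0.0385  30.1024] t 18.5
```

View pics/s7z.png

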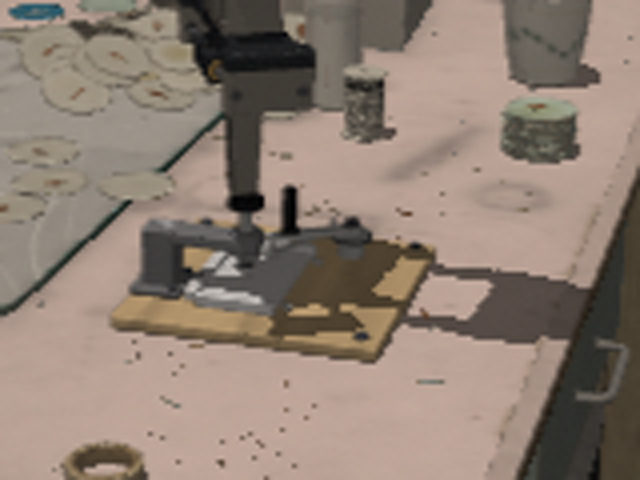

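View pics/w7.png

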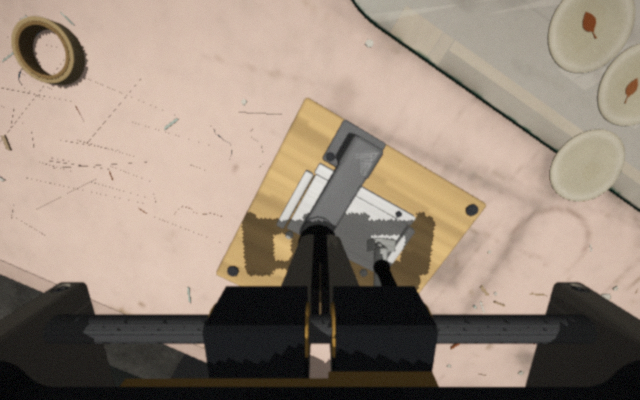

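```bash
cat > chz.py <<'E'
import sys
from h import *
s=state(); f=s['force']; print("F",f,"z %.4f"%s['tcp_pos'][2],"t %.2f"%s['clock']); sys.exit(int(f[2]>float(sys.argv[1])))
E
python3 -m handwheel '[{"delta_rot":[0,0,0],"dp":[0,-0.5,2],"gripper":0},{"delta_rot":[0,0,0],"dp":[0,-0.5,5],"gripper":0},{"delta_rot":[0,0,0],"dp":[0,-0.5,6],"gripper":0}]'>/dev/null; python3 chz.py 5 || exit
python3 -m handwheel '[{"delta_rot":[0,0,0],"dp":[0,0,1],"gripper":0},{"delta_rot":[0,0,0],"dp":[0,0,1],"gripper":0}]'>/dev/null; python3 chz.py 5 || exit
python3 -m handwheel '[{"delta_rot":[0,0,0],"dp":[0,0,1],"gripper":0},{"delta_rot":[0,0,0],"dp":[0,0,1],"gripper":0}]'>/dev/null; python3 chz.py 5 || exit
python3 -m handwheel '[{"delta_rot":[0,0,0],"dp":[0,0,1],"gripper":0},{"delta_rot":[0,0,0],"dp":[0,0,1],"gripper":0}]'>/dev/null; python3 chz.py 5 || exit
python3 -m handwheel '[{"delta_rot":[0,0,0],"dp":[0,0,1],"gripper":0},{"delta_rot":[0,0,0],"dp":[0,0,1],"gripper":0}]'>/dev/null; python3 chz.py 5 || exit
python3 -m handwheel '[{"delta_rot":[0,0,0],"dp":[0,0,1],"gripper":0},{"delta_rot":[0,0,0],"dp":[0,0,1],"gripper":0}]'>/dev/null; python3 chz.py 5 || exit
python3 -m handwheel '[{"delta_rot":[0,0,0],"dp":[0,0,1],"gripper":0},{"delta_rot":[0,0,0],"dp":[0,0,1],"gripper":0}]'>/dev/null; python3 chz.py 5 || exit
python3 -m handwheel '[{"delta_rot":[0,0,0],"dp":[0,0,1],"gripper":0},{"delta_rot":[0,0,0],"dp":[0,0,1],"gripper":0}]'>/dev/null; python3 chz.py 5 || exit
python3 -m handwheel '[{"delta_rot":[0,0,0],"dp":[0,0,1],"gripper":0},{"delta_rot":[0,0,0],"dp":[0,0,1],"gripper":0}]'>/dev/null; python3 chz.py 5 || exit
```

```text
F [-0.2342 -0.344   1.0352] z 0.0891 t 18.93
F [-0.1821 -0.0681  0.9741] z 0.0882 t 19.18
F [1.0265 0.2832 1.8428] z 0.0871 t 19.43
F [0.6624 0.3724 0.9773] z 0.0861 t 19.68
F [0.0685 1.1233 1.4188] z 0.0851 t 19.93
F [0.5055 0.5599 1.6834] z 0.0841 t 20.18
F [-0.1139  0.2795  2.5469] z 0.0831 t 20.43
F [-0.6901  0.1761  6.888 ] z 0.0826 t 20.68
```

Tip contact shows at z ≈ 0.083. I'll step on to about 15 N.

```bash
python3 -m handwheel '[{"delta_rot":[0,0,0],"dp":[0,0,0.5],"gripper":0},{"delta_rot":[0,0,0],"dp":[0,0,0.5],"gripper":0}]'>/dev/null; python3 chz.py 13.5 || exit
python3 -m handwheel '[{"delta_rot":[0,0,0],"dp":[0,0,0.5],"gripper":0},{"delta_rot":[0,0,0],"dp":[0,0,0.5],"gripper":0}]'>/dev/null; python3 chz.py 13.5 || exit
python3 -m handwheel '[{"delta_rot":[0,0,0],"dp":[0,0,0.4],"gripper":0},{"delta_rot":[0,0,0],"dp":[0,0,0.4],"gripper":0}]'>/dev/null; python3 chz.py 13.5 || exit
python3 -m handwheel '[{"delta_rot":[0,0,0],"dp":[0,0,0.4],"gripper":0},{"delta_rot":[0,0,0],"dp":[0,0,0.4],"gripper":0}]'>/dev/null; python3 chz.py 13.5 || exit
python3 -m handwheel '[{"delta_rot":[0,0,0],"dp":[0,0,0.4],"gripper":0},{"delta_rot":[0,0,0],"dp":[0,0,0.4],"gripper":0}]'>/dev/null; python3 chz.py 13.5 || exit
python3 -m handwheel '[{"delta_rot":[0,0,0],"dp":[0,0,0.4],"gripper":0},{"delta_rot":[0,0,0],"dp":[0,0,0.4],"gripper":0}]'>/dev/null; python3 chz.py 13.5 || exit
```

```text
F [-2.1978  1.4704  6.8429] z 0.0823 t 20.93
F [-1.6817  1.1864  9.0006] z 0.0821 t 21.18
F [-3.7165  1.5403 10.4596] z 0.0819 t 21.43
F [-3.6176  0.2259 11.1651] z 0.0817 t 21.68
F [-3.4241  0.6066 12.4382] z 0.0814 t 21.93
F [-4.3231  0.4173 13.9696] z 0.0813 t 22.18
```

```bash
python3 -m handwheel '[{"delta_rot":[0,0,0],"dp":[0,0,0.6],"gripper":0},{"delta_rot":[0,0,0],"dp":[0,0,0.6],"gripper":0},{"delta_rot":[0,0,0],"dp":[0,0,0.6],"gripper":0}]'>/dev/null; python3 chz.py 15
python3 -m handwheel '[{"delta_rot":[0,0,0],"dp":[0,0,0],"gripper":0},{"delta_rot":[0,0,0],"dp":[0,0,0],"gripper":0},{"delta_rot":[0,0,0],"dp":[0,0,0],"gripper":0}]'>/dev/null; python3 chz.py 15
```

```text
F [-5.9288  1.8799 15.8049] z 0.0810 t 22.55
F [-5.874  -0.1766 16.0699] z 0.0810 t 22.93
```

16 N held steadily. Now retract.

```bash
python3 -m handwheel '[{"delta_rot":[0,0,0],"dp":[0,0,-3],"gripper":0},{"delta_rot":[0,0,0],"dp":[0,0,-7],"gripper":0},{"delta_rot":[0,0,0],"dp":[0,0,-14],"gripper":0},{"delta_rot":[0,0,0],"dp":[0,0,-30],"gripper":0},{"delta_rot":[0,0,0],"dp":[0,0,-45],"gripper":0},{"delta_rot":[0,0,0],"dp":[-46,58.5,-45],"gripper":28},{"delta_rot":[0,0,0],"dp":[-46,58.5,-45],"gripper":28},{"delta_rot":[0,0,0],"dp":[-46,58.5,-45],"gripper":28},{"delta_rot":[0,0,0],"dp":[-46,58.5,-45],"gripper":28}]' 40; python3 - <<'E'
from h import *
cp=camera_params("wrist"); im,d=snap("wrist","w8.png")
ys,xs=np.where((d>.15)&(d<.5)); P=np.array([w(cp,d[y,x],x,y) for x,y in zip(xs,ys)])
k=(P[:,2]>.066)&(P[:,2]<.076)&(np.hypot(P[:,0]-.541,P[:,1]+.0045)<.014); print(k.sum(),P[k].mean(0),(P[k].min(0)+P[k].max(0))/2,P[k].max(0)-P[k].min(0))
k=(P[:,2]>.075)&(P[:,2]<.1)&(np.hypot(P[:,0]-.5515,P[:,1]-.0692)<.013); print("plunger",k.sum(),np.median(P[k],0))
cmd([0.541,-0.0043,0.044],-57)
im,d=snap("side","s8.png"); cv2.imwrite('pics/s8z.png',cv2.resize(im[150:270,230:390,::-1],None,fx=4,fy=4,interpolation=2))
E
```

```text
clock: 24.05
tcp_pos: [0.5414, -0.0031, 0.124]
tcp_rot: [-180.0, -0.0, 30.2]
force: [0.4, 0.9, -0.8]
opening: 0.304
162 [ 0.5407 -0.004   0.0719] [ 0.5401 -0.0044  0.0702] [0.0114 0.0117 0.008 ]
plunger 971 [0.5522 0.069  0.0916]
dp [-1.0366  0.9687 79.9175] rot [-0.0004 -0.0001 -0.049 ] tcp [ 0.5414 -0.003   0.1239] [-179.9773   -0.0047   30.1943] t 24.1
```

View pics/w8.png

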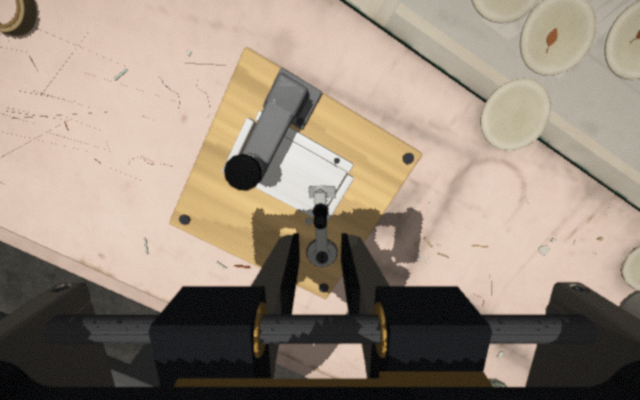

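View pics/s8z.png

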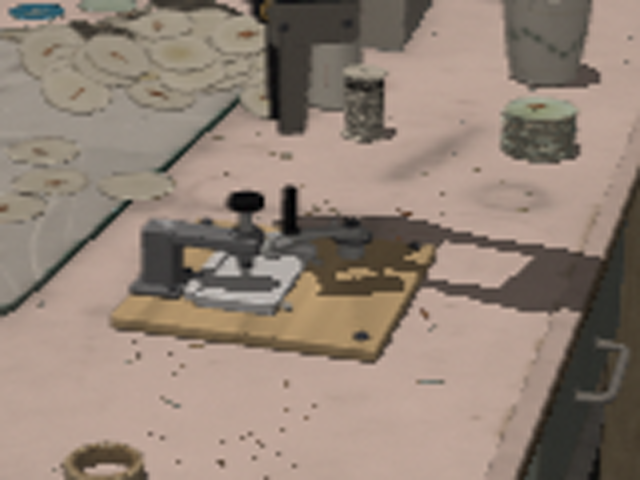

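```bash
python3 -m handwheel '[{"delta_rot":[0,0,-0.05],"dp":[-1,1,25],"gripper":28},{"delta_rot":[0,0,-0.05],"dp":[-1,1,45],"gripper":28},{"delta_rot":[0,0,-0.05],"dp":[-1,1,65],"gripper":28},{"delta_rot":[0,0,-0.05],"dp":[-1,1,80],"gripper":28},{"delta_rot":[0,0,-0.05],"dp":[-1,1,80],"gripper":28},{"delta_rot":[0,0,-0.05],"dp":[-1,1,80],"gripper":15},{"delta_rot":[0,0,-0.05],"dp":[-1,1,80],"gripper":15},{"delta_rot":[0,0,-0.05],"dp":[-1,1,80],"gripper":15}]' 40; python3 chk.py 99
```

```text
clock: 25.15
tcp_pos: [0.5415, -0.0051, 0.0446]
tcp_rot: [180.0, -0.1, 33.0]
force: [-0.4, 2.3, 1.4]
opening: 0.164
Fy 2.15 Fx 0.87 Fz 1.41 tcp [ 0.5415 -0.0051  0.0446] yaw 33.0 t 25.15
```

```bash
python3 -m handwheel '[{"delta_rot":[0,0,-0.1],"dp":[-0.2,-5,0],"gripper":15},{"delta_rot":[0,0,-0.2],"dp":[-1,-9.9,0],"gripper":15},{"delta_rot":[0,0,-0.3],"dp":[-2.2,-14.8,0],"gripper":15},{"delta_rot":[0,0,-0.4],"dp":[-3.9,-19.5,0],"gripper":15},{"delta_rot":[0,0,-0.5],"dp":[-6.1,-24,0],"gripper":15},{"delta_rot":[0,0,-0.6],"dp":[-8.7,-28.2,0],"gripper":15},{"delta_rot":[0,0,-0.7],"dp":[-11.8,-32.2,0],"gripper":15},{"delta_rot":[0,0,-0.8],"dp":[-15.2,-35.9,0],"gripper":15},{"delta_rot":[0,0,-0.9],"dp":[-18.9,-39.2,0],"gripper":15},{"delta_rot":[0,0,-1.0],"dp":[-23,-42.1,0],"gripper":15},{"delta_rot":[0,0,-1.08],"dp":[-26.4,-44.1,0],"gripper":15},{"delta_rot":[0,0,-1.08],"dp":[-26.4,-44.1,0],"gripper":15}]'; python3 chk.py 99; python3 -c "
from h import *
snap('wrist','w9.png')"
```

```text
clock: 26.65
tcp_pos: [0.4957, 0.017, 0.0446]
tcp_rot: [179.9, 0.0, 94.8]
force: [0.1, 1.0, 0.7]
opening: 0.166
Fy -0.23 Fx 1.03 Fz 0.71 tcp [0.4957 0.017  0.0446] yaw 94.8 t 26.65
```

View pics/w9.png

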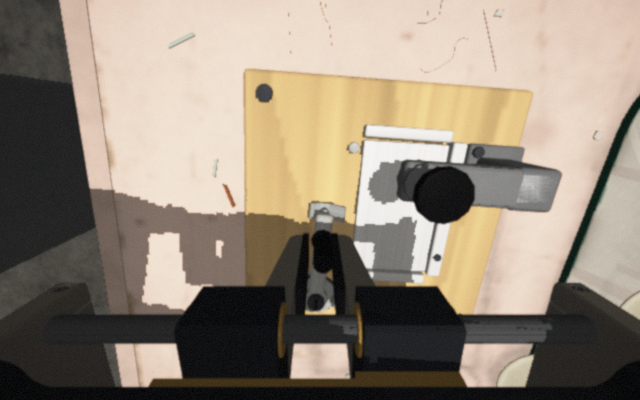

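```bash
python3 -m handwheel '[{"delta_rot":[0,0,-0.04],"dp":[0,-2,0],"gripper":15},{"delta_rot":[0,0,-0.08],"dp":[-0.1,-4,0],"gripper":15},{"delta_rot":[0,0,-0.08],"dp":[-0.1,-4,0],"gripper":15}]'; python3 chk.py 99
python3 -m handwheel '[{"delta_rot":[0,0,0],"dp":[0,0.5,0],"gripper":30},{"delta_rot":[0,0,0],"dp":[0,1,0],"gripper":30},{"delta_rot":[0,0,0],"dp":[0,1,0],"gripper":30},{"delta_rot":[0,0,0],"dp":[0,1,0],"gripper":30},{"delta_rot":[0,0,0],"dp":[0,1,-20],"gripper":30},{"delta_rot":[0,0,0],"dp":[0,1,-50],"gripper":30},{"delta_rot":[0,0,0],"dp":[0,1,-100],"gripper":30},{"delta_rot":[0,0,0],"dp":[0,1,-150],"gripper":30},{"delta_rot":[0,0,0],"dp":[0,1,-200],"gripper":30},{"delta_rot":[0,0,0],"dp":[0,1,-200],"gripper":30},{"delta_rot":[0,0,0],"dp":[0,1,-200],"gripper":30}]'
python3 - <<'E'
from h import *
cp=camera_params("wrist"); im,d=snap("wrist","w10.png"); cv2.imwrite('pics/w10z.png',cv2.resize(im[60:360,160:480,::-1],None,fx=2,fy=2,interpolation=2))
for t,z in(("clip_post",.072),("clip_nose",.03),("plate",.018),("plunger",.091)):
    for r in search_frame(t,"wrist")[:1]: u,v=r["centre"]; print(t,r,w(cp,0,u,v,z))
ys,xs=np.where((d>.15)&(d<.6)); P=np.array([w(cp,d[y,x],x,y) for x,y in zip(xs,ys)])
k=(P[:,2]>.066)&(P[:,2]<.076)&(np.hypot(P[:,0]-.494,P[:,1]-.019)<.02); print(k.sum(),P[k].mean(0))
snap("scene","sc10.png")
for n in("scene","side"):
    im,d=snap(n,n+"10.png"); cp=camera_params(n)
    for t in("disc_stack","spool","tape_roll"):
        for r in search_frame(t,n)[:1]: u,v=r["centre"]; print(n,t,r)
E
```

```text
clock: 27.08
tcp_pos: [0.4915, 0.0166, 0.0443]
tcp_rot: [179.9, 0.0, 99.4]
force: [1.0, 1.6, 0.9]
opening: 0.167
Fy -1.21 Fx 1.41 Fz 0.92 tcp [0.4915 0.0166 0.0443] yaw 99.4 t 27.07
clock: 28.45
tcp_pos: [0.4914, 0.017, 0.243]
tcp_rot: [-179.9, -0.0, 99.5]
force: [-0.6, -0.8, -0.6]
opening: 0.328
clip_post {'centre': [320.9, 188.0], 'p': 0.95} [0.4939 0.0161 0.072 ]
clip_nose {'centre': [318.7, 187.1], 'p': 0.74} [0.4923 0.0067 0.03  ]
plate {'centre': [358.1, 175.3], 'p': 0.67} [0.5462 0.0306 0.018 ]
plunger {'centre': [379.4, 154.0], 'p': 0.58} [0.5531 0.0716 0.091 ]
72 [0.4935 0.0189 0.0722]
scene disc_stack {'centre': [431.5, 291.9], 'p': 0.81}
scene spool {'centre': [450.5, 248.3], 'p': 0.93}
scene tape_roll {'centre': [236.1, 192.8], 'p': 0.45}
side disc_stack {'centre': [365.1, 180.4], 'p': 0.69}
side spool {'centre': [255.3, 263.8], 'p': 0.41}
side tape_roll {'centre': [254.6, 262.8], 'p': 0.45}
```

View pics/w10z.png

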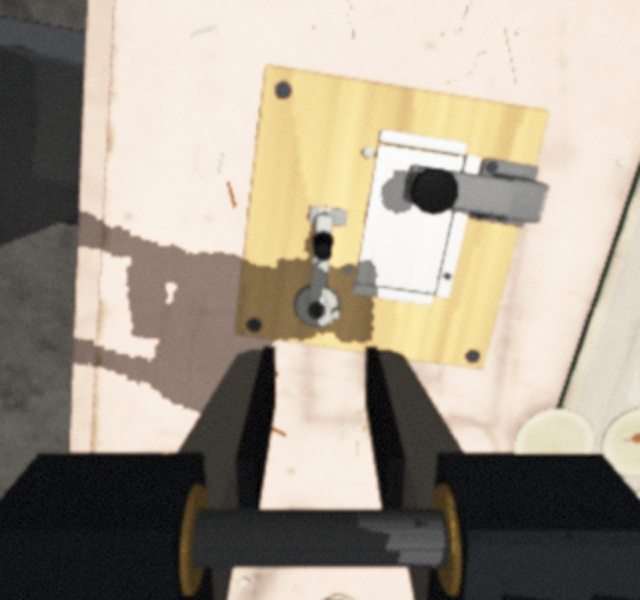

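```bash
python3 -c "
from plant import *
print(sign_off(), state()['clock'])"
```

```text
the job is handed in; nothing more can be done
the job is handed in; nothing more can be done
```

The plate is marked and the job is handed in. It had used about 29 s of the 69 s at the last check.

- **Clip onto plate:** I swung the clip on and felt the sprung stop about 33° anticlockwise of jig x. The first press topped out near 10.5 N because the fingers yielded at a 5 N grip setting. I backed off, stiffened the grip and pressed again to a measured 12 to 13 N on the post. That puts the stop's give at about 0.6 mm, or 0.012 rad, inside the allowed range; it is worked out from the force, not measured.
- **Plunger:** The tip met the plate at about 83 mm above the table. I pressed to 16 N and held it, then released; the head came back up to its 91 mm height. A sideways force of up to 6 N also built up while I pressed.
- **Clip back:** The clip is back to within about 1 mm of where it started, so I put the nose at jig x of about -46 mm; clear is below -35 mm. It may not be touching its back stop, because I felt no firm contact there.

In the last wrist picture the plate sits in its nest and the robot is well clear. The scene camera found the disc stack, spool and tape roll within 3 pixels of where they started. The side camera placed the tape roll correctly, but reported the spool on top of it and the disc stack on the robot's wrist. I took both as false detections, since the robot never went near either.

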